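Push the row of dies home and close the keeper

TASK

Push the row of three pellet dies along the loading track from behind, all together as one row, until the front die is against the end stop and the row is closed up. Then push the keeper bar round with the fingertips until it lies fully across the channel behind the rear die. Do it all by pushing from outside, with neither a die nor the keeper taken between the fingers; do not lift, tip or pull apart the dies, and leave the things standing round the track where they are.

Things in the scene. Friction and masses are not known exactly. Their poses are not given: they have to be found in the camera images.
- track: Fixed aluminium and steel channel on the worktop, 325 mm long. Origin on the worktop under the middle of the channel; x across it, y along it towards the end stop, z up. Channel floor 4 mm above the worktop. Two side rails, 56 mm apart inside, 6 mm thick, tops at 16 mm. A 32 mm high lug stands on the -x rail at y = -21 to -11 mm. The end at y = -170 mm is open.
- stop_face (a point): Foot of the end stop's face on the channel floor, at y = +140 mm of the track, mid-channel. The stop is an upright plate 44 mm high across the +y end of the channel. When the row is home the three dies' origins are about 26.5, 79.5 and 132.5 mm from it.
- die_front: Front die of the row: plain steel cylinder with a bore, 53 mm across, 41 mm high, about 0.3 kg, standing in the channel, nearest the end stop. Origin at the centre of its underside. The three dies stand in a touching row (159 mm long), 60 to 105 mm short of the stop at the start.
- die_middle: Middle die of the row, the same shape and size as the front die.
- die_rear: Rear die of the row, the same shape and size, farthest from the end stop; its free side faces the open end of the track.
- keeper (a joint): Angle of the keeper bar about its upright hinge. 0: beside the channel, parallel to it, pointing to the track's -y (open). It grows as the bar swings over the rail into the channel; 1.571 is its limit, square across the channel, its face 3 mm behind the rear die of a row that is home. Starts at -0.35 (pointing outwards) to 0.1. Stiff: about 1 N at its end moves it; it stays where left.
- keeper_hinge (a point): The keeper's upright hinge axis, 28.5 mm above the worktop, at x = +45 mm, y = -26 mm of the track (outside the +x rail). The keeper is a dark steel bar 8 mm thick, 80 mm long from this axis, 20 mm high (18.5 to 38.5 mm above the worktop), ending in a round post 12 mm across.
- keeper_end (a point): Middle of the round end post of the keeper, 78 mm from the hinge axis, 28.5 mm above the worktop. Its y axis points along the bar to the hinge.
- die_plunger: Bystander: small steel plunger standing on its head, 27 mm across, 52 mm high. Origin at the centre of its underside.
- vial_2: Bystander: glass sample vial with screw cap, 23 mm across, 62 mm high. Origin at the centre of its underside.
- foil_pot_3: Bystander: small open pot lined with foil, 43 mm across, 41 mm high. Origin at the centre of its underside.
- die_base: Bystander: flat steel disc with a boss, 44 mm across, 16 mm high. Origin at the centre of its underside.

How it is judged:
By the outcome, as a careful person would: the job done as asked, in the order asked, and still so for the second after the job is handed in, with the robot touching nothing.
It also fails if it takes over 53 s, if anything falls off the work surface, if the arm or the gripper's body presses on something with over 40 N, if the wrist force passes 120 N, or if a joint passes its speed limit or range.

ROBOT

A 6-joint arm with a two-finger parallel gripper is mounted at the origin on a cart in front of the work surface, level with it; the furniture and walls round the work are solid. World frame = base frame: x ahead of the robot, y to its left, z up, the work surface at z = 0. Lengths are in m, angles in rad, forces in N, time in s.
With the tool pointing down it reaches from about 0.275 to 1 m from the base axis. Payload 8.4 kg.
Tool frame: the origin (TCP) lies on the centre line of the jaws, within the pads' length; the fingertips stand 17 mm ahead of it and the grasp point (between the pads) lies 2 mm behind it (bot.tcp_to_tips is the z of the fingertips in the tool frame, in m); z points along the fingers, y is the line along which they close (so a half turn about z gives the same grasp; the last joint's range is limited). The gripper opens to 85 mm and grips with 20 to 120 N. Pads are 22 mm wide; open, the fingers measure 114 mm over their backs; the gripper's body (76 mm by 85 mm) begins 54 mm behind the grasp point. The pads swing forward as they close: fully open they stand 13 mm farther back than shut.
Start: joints at [1.112, 0.353, 1.633, -0, 1.155, -0.002], TCP at [0.276, 0.561, 0.248] pointing down, gripper open.
Joint ranges: [-2.63, 2.63], [-0.92, 2.1], [0.06, 2.66], [-1.3, 4.44], [0, 2.69], [-3.02, 3.02]. Speed limits (rad/s): [2.22, 2.22, 2.79, 3.14, 3.14, 3.14].

INTERFACE

Orientations are given as a unit quaternion [x, y, z, w].
In Python, from workcell import bot, hand, kinematics, get_obs, vision, hand_in gives the robot as it stands. The module is installed in compiled form; this text tells all that it offers. Calls block until the motion is done:
- bot.reach(position, orientation): joint-space move of the TCP to a pose.
- bot.servo_line(position, ori=None, velocity=0.15): straight line of the TCP; ori=None keeps the orientation; velocity is the mean speed in m/s.
- bot.goto_joints(angles): joint-space move.
- hand.move_gripper(opening, strength=None): finger opening in m; strength is the grip in N (None keeps the last); returns when the fingers have stopped.
- bot.dwell(seconds).
- kinematics.solve_ik(position, orientation): joint angles nearest the present ones, or None.
- get_obs(): the state.
- vision.read_camera(name): name is "scene" or "side" or "wrist"; returns a dict with "frame" (420x560x3 uint8, red, green, blue), "intrinsics" (3x3 intrinsics, pixels), "view" (4x4, takes a point from world to camera coordinates). Camera axes: x right, y down, z forward; pixel columns grow to the right and rows downward; lengths in m; the calibration is good to about 2 mm. A picture is of the moment at which its call begins. There is no depth.
A pose or a line that the arm cannot do raises bot.IKError and nothing moves.
- hand_in(): hands the job in; it is judged then, once.
The state is a dict: "time_s": time; "joint_pos": joint angles; "joint_vel": joint speeds; "joint_efforts": joint torques, N m; "position": TCP position; "orientation": TCP orientation; "wrist_force": force on the tool from outside, world axes, zero at the start; "ft_torque": the same for the moment, N m; "gripper_width": finger opening in m; "grip_force": force on a finger pad.
Only numpy, scipy, OpenCV 4.12 (cv2) and the standard library are available. Lean on these libraries where they do the work, as an engineer would, in place of code of your own. Each camera call takes 0.05 s, during which the arm holds its last target. There are 200 camera calls.

## Working session

There is one attempt and no reset: what is moved stays moved. The work goes in short steps, each a Python script; the robot and the scene stay as the last script left them, time stands still between calls to the robot, and variables do not carry over. Pictures are saved under pics/ and viewed, at most 10 in all, crops included, and the job is handed in when it is done.

```bash
mkdir -p pics; python3 - <<'E'
from workcell import *
import cv2,numpy as np
for n in("scene","side"):
    d=vision.read_camera(n);cv2.imwrite(f"pics/{n}0.png",cv2.resize(d["frame"][:,:,::-1],(784,588),interpolation=cv2.INTER_CUBIC))
    np.savez(n+"0",**d)
    print(n,d["intrinsics"].round(1).tolist(),d["view"].round(3).tolist())
o=get_obs();print(o["time_s"],o["orientation"],o["position"],o["wrist_force"],bot.tcp_to_tips)
E
```

```text
scene [[471.2, 0.0, 273.0], [0.0, 471.2, 213.9], [0.0, 0.0, 1.0]] [[0.767, -0.641, 0.006, -0.362], [-0.324, -0.396, -0.859, 0.246], [0.553, 0.657, -0.511, 0.572], [0.0, 0.0, 0.0, 1.0]]
side [[440.5, 0.0, 277.3], [0.0, 440.5, 210.2], [0.0, 0.0, 1.0]] [[1.0, -0.02, -0.007, -0.51], [-0.013, -0.33, -0.944, 0.082], [0.017, 0.944, -0.33, 0.799], [0.0, 0.0, 0.0, 1.0]]
0.1 [ 2.26421715e-01  9.74029175e-01 -5.94653087e-04 -1.42124328e-04] [0.27549993 0.56056441 0.24763651] [-0.35118379 -0.25745366  0.05506563] 0.017
```

View pics/scene0.png

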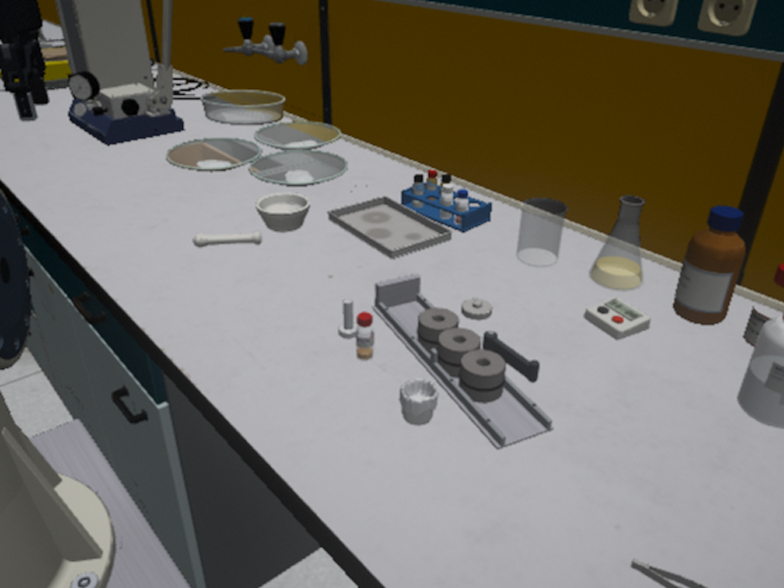

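View pics/side0.png

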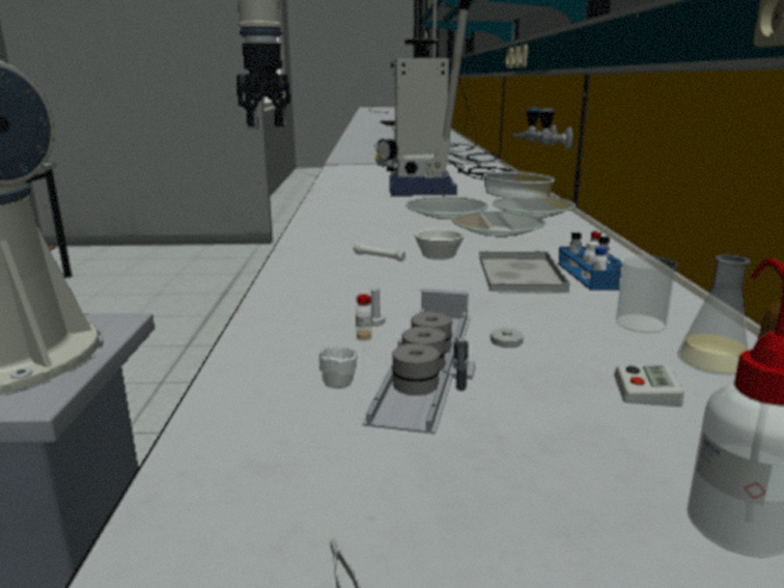

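Scene view: stop near (398,290), dies at (438,325), (459,345) and (483,372), the keeper running (487,340)→(535,372), and the open end near (520,430). In the side view the dies are at (430,330) to (416,367) and the keeper at (461,365). I'll enlarge both.

```bash
python3 - <<'E'
import cv2,numpy as np
for n,(x,y,w,h) in dict(scene=(240,185,160,135),side=(220,195,130,120)).items():
    f=np.load(n+"0.npz")["frame"][y:y+h,x:x+w,::-1]
    s=4.4 if n=="scene" else 5
    cv2.imwrite(f"pics/{n}0c.png",cv2.resize(f,None,fx=s,fy=s,interpolation=cv2.INTER_CUBIC))
E
```

```text
(no output)
```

View pics/scene0c.png

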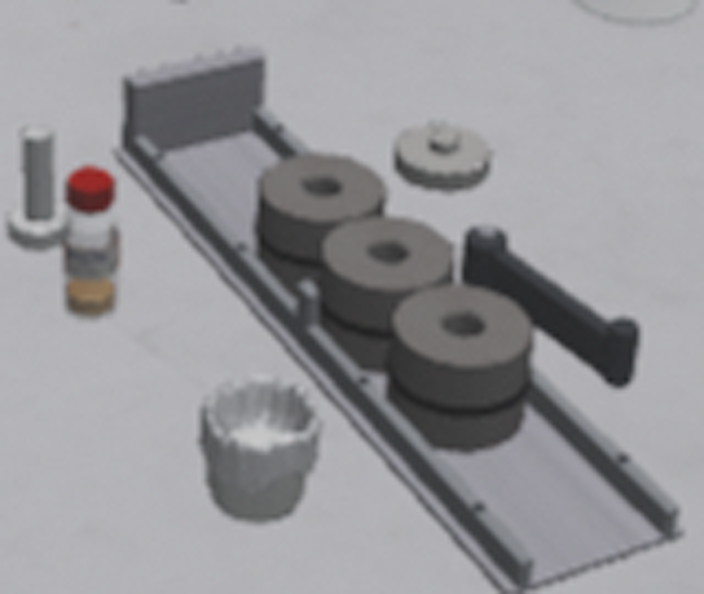

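View pics/side0c.png

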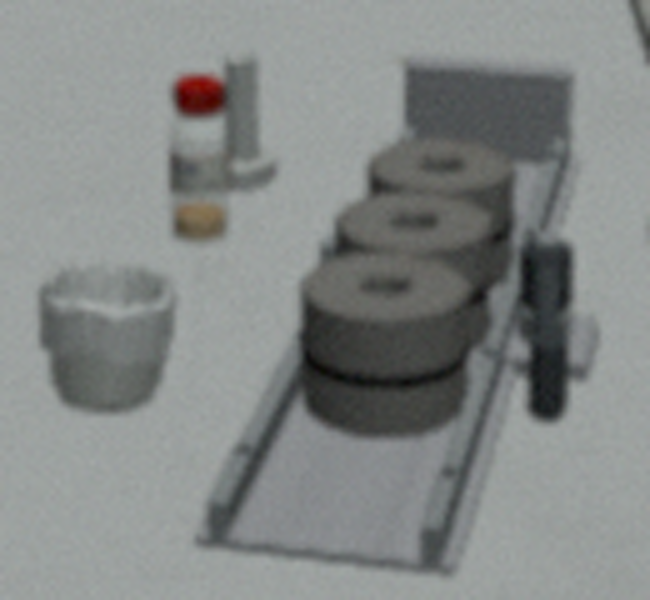

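Crops: bore centres, rail ends, lug and both keeper ends are all readable (pixels below). Next I fit the track pose, row position and keeper angle jointly.

```bash
cat > fit.py <<'E'
import numpy as np
from scipy.optimize import least_squares
S=dict(scene=((240,185),4.4),side=((220,195),5.))
C={n:np.load(n+"0.npz") for n in S}
obs={"scene":dict(d0=(322,186),d1=(390,251),d2=(464,323),rl=(521,560),rr=(670,513),h=(487,238),k=(622,330),lug=(309,287),st=(200,75)),
"side":dict(d0=(441,163),d1=(414,220),d2=(386,285),rl=(222,508),rr=(436,535),h=(553,242),k=(548,348),lug=(328,245),st=(488,70))}
def W(p,q):
    c,s=np.cos(p[2]),np.sin(p[2]); q=np.asarray(q,float)
    return np.array([p[0]+c*q[0]-s*q[1],p[1]+s*q[0]+c*q[1],q[2]])
def pts(p):
    s,a=p[3],p[4]
    P=dict(rl=(-.031,-.169,.016),rr=(.031,-.169,.016),h=(.045,-.026,.0385),
     k=(.045-.078*np.sin(a),-.026-.078*np.cos(a),.0385),lug=(-.031,-.016,.032),st=(0,.14,.044))
    for i in range(3):P[f"d{i}"]=(0,.14-s-.0265-.053*i,.045)
    return P
def res(p,full=False):
    r={}
    for n,o in obs.items():
        (ox,oy),s=S[n];K,V=C[n]["intrinsics"],C[n]["view"]
        for k,q in pts(p).items():
            u=K@(V@np.append(W(p,q),1))[:3];u=u[:2]/u[2]
            r[n,k]=u-((o[k][0]+.5)/s-.5+ox,(o[k][1]+.5)/s-.5+oy)
    return r if full else np.concatenate(list(r.values()))
if __name__=="__main__":
    best=min((least_squares(res,[.55,-.1,y,.08,-.1],loss="soft_l1") for y in(-.5,0,.5)),key=lambda f:f.cost)
    p=best.x;print(p.round(4),best.cost)
    for k,v in res(p,True).items():print(k,v.round(1))
    np.save("p",p)
    for k,q in pts(p).items():print(k,W(p,q).round(3))
E
python3 fit.py
```

```text
[ 0.5587 -0.028  -0.2482  0.0844 -0.1254] 10.301512435002074
('scene', 'rl') [ 1.2 -0.7]
('scene', 'rr') [ 0.5 -1.7]
('scene', 'h') [-0.4  0.4]
('scene', 'k') [-0.1  1.6]
('scene', 'lug') [-0.  -0.2]
('scene', 'st') [ 0.2 -1.1]
('scene', 'd0') [-0.1 -0.1]
('scene', 'd1') [-0.4 -0.1]
('scene', 'd2') [-0.4 -0.2]
('side', 'rl') [-0.5 -0.8]
('side', 'rr') [-0.4 -1.3]
('side', 'h') [-1.1  2.7]
('side', 'k') [0.3 2.5]
('side', 'lug') [ 0.6 -0.5]
('side', 'st') [-0.5  0.4]
('side', 'd0') [0.1 0.9]
('side', 'd1') [0.4 0.8]
('side', 'd2') [0.2 0.6]
rl [ 0.487 -0.184  0.016]
rr [ 0.547 -0.199  0.016]
h [ 0.596 -0.064  0.038]
k [ 0.586 -0.142  0.038]
lug [ 0.525 -0.036  0.032]
st [0.593 0.108 0.044]
d0 [0.566 0.    0.045]
d1 [ 0.553 -0.051  0.045]
d2 [ 0.54  -0.103  0.045]
```

Fit is consistent to about 2 px; the bores (the dies' lateral position) agree best. Row is 84 mm short of the stop (within 60–105) and the keeper is at -0.125 (within its range). I'll shut the fingers, lower them behind the row and check the tip height.

```bash
cat > h.py <<'E'
from workcell import *
import numpy as np,cv2
from scipy.spatial.transform import Rotation as R
from fit import W
p=np.load("p.npy");th=p[2]
def Q(a):  # tool down, tool y at angle a to track x, world yaw th+a
    y=np.array([np.cos(th+a),np.sin(th+a),0]);z=np.array([0,0,-1.])
    return R.from_matrix(np.c_[np.cross(y,z),y,z]).as_quat()
def shot(n,f):
    d=vision.read_camera(n);np.savez(f,**d);return d
def F():
    f=np.array(get_obs()["wrist_force"]);c,s=np.cos(th),np.sin(th)
    return np.array([c*f[0]+s*f[1],-s*f[0]+c*f[1],f[2]])  # track axes
def loc():
    o=np.array(get_obs()["position"])-[p[0],p[1],0];c,s=np.cos(th),np.sin(th)
    return np.array([c*o[0]+s*o[1],-s*o[0]+c*o[1],o[2]])
E
python3 - <<'E'
from h import *
for k in(0,np.pi):
    q1=kinematics.solve_ik(W(p,(0,-.15,.12)),Q(k));print(k,None if q1 is None else np.round(q1,2))
    for a in(-1.9,-1.6,0):
        q=kinematics.solve_ik(W(p,(.07,-.08,.1)),Q(a+k));print(' ',a,None if q is None else np.round(q,2))
k=0 if (lambda q:q is not None and abs(q[5])<1.6)(kinematics.solve_ik(W(p,(0,-.15,.12)),Q(0))) else np.pi
hand.move_gripper(0)
bot.reach(W(p,(0,-.155,.14)),Q(k))
bot.servo_line(W(p,(0,-.155,.04)))
print(k,get_obs()["time_s"],loc(),F(),get_obs()["gripper_width"],get_obs()["joint_pos"])
d=shot("side","side1");f=d["frame"][165:315,200:360,::-1]
e=shot("scene","scene1")["frame"][185:335,240:400,::-1]
cv2.imwrite("pics/s1.png",cv2.resize(np.hstack([f,e]),None,fx=2.5,fy=2.5,interpolation=cv2.INTER_CUBIC))
E
```

```text
0 [-0.32  0.4   1.9  -0.    0.84 -0.08]
  -1.9 [-0.2   0.51  1.76 -0.    0.87  1.95]
  -1.6 [-0.2   0.51  1.76 -0.    0.87  1.65]
  0 [-0.2   0.51  1.76 -0.    0.87  0.05]
3.141592653589793 None
  -1.9 [-0.2   0.51  1.76 -0.    0.87 -1.2 ]
  -1.6 [-0.2   0.51  1.76 -0.    0.87 -1.5 ]
  0 None
0 4.45 [ 0.00050743 -0.1549454   0.04050991] [0.56249666 0.16232637 0.36459039] -0.0001618839805118949 [-3.32496360e-01  5.22591186e-01  1.93496867e+00  1.25291593e-05
  6.83281209e-01 -8.45257174e-02]
```

View pics/s1.png

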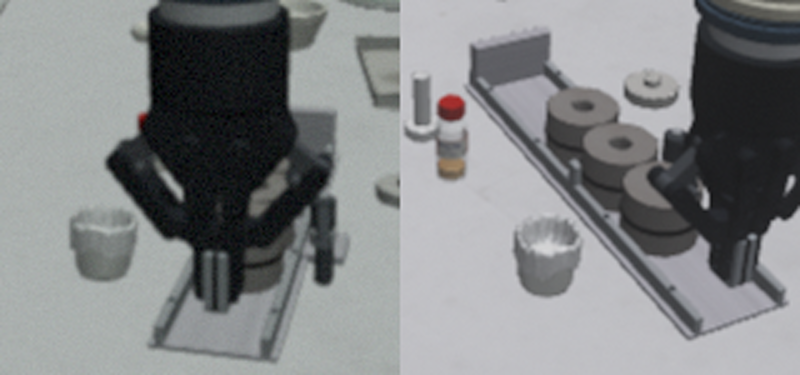

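Shut fingertips sit mid-channel behind the rear die at about the expected height, and the linkages clear rails and keeper by several centimetres. Now the row push.

```bash
python3 - <<'E'
from h import *
z=.03
bot.servo_line(W(p,(0,-.150,z)),velocity=.06)
bot.servo_line(W(p,(0,-.125,z)),velocity=.06);print(F())
for y in(-.10,-.07,-.042):
    bot.servo_line(W(p,(0,y,z)),velocity=.04);print(y,loc().round(4),F().round(1),get_obs()["time_s"])
y=-.042
while y<-.018:
    y+=.001;bot.servo_line(W(p,(0,y,z)),velocity=.02);f=F();print(round(y,3),loc().round(4)[1],f.round(1))
    if f[1]<-18:break
print(get_obs()["time_s"])
d=shot("side","side2");f=d["frame"][165:315,200:360,::-1]
e=shot("scene","scene2")["frame"][185:335,240:400,::-1]
cv2.imwrite("pics/s2.png",cv2.resize(np.hstack([f,e]),None,fx=2.5,fy=2.5,interpolation=cv2.INTER_CUBIC))
E
```

```text
[ 0.66760154 -0.21743028 -0.51091769]
-0.1 [-0.     -0.0997  0.03  ] [ 0.  -0.7 -0.2] 6.225
-0.07 [-0.0002 -0.0702  0.03  ] [-0.7 -3.7  1.1] 7.125
-0.042 [ 0.     -0.0419  0.03  ] [-0.2 -1.6 -0.3] 7.975
-0.041 -0.0412 [-0.7 -3.8  0.2]
-0.04 -0.0401 [ 0.  -4.5  0.1]
-0.039 -0.0391 [-0.6 -5.3 -0.4]
-0.038 -0.0381 [-0.7 -5.4  0.7]
-0.037 -0.037 [ 0.3 -4.3  1.8]
-0.036 -0.036 [ 0.  -5.7  1.1]
-0.035 -0.035 [-0.8 -4.5  0. ]
-0.034 -0.034 [ 0.7 -4.2  0.2]
-0.033 -0.033 [-0.2 -4.3 -0.1]
-0.032 -0.032 [-0.4 -4.   0. ]
-0.031 -0.031 [-1.1 -5.1  0.5]
-0.03 -0.03 [ 0.3 -5.2 -0.4]
-0.029 -0.0299 [  0.3 -11.1   0.9]
-0.028 -0.0297 [  1.1 -17.9   1.8]
-0.027 -0.0296 [  0.  -24.5   2.2]
11.725
```

View pics/s2.png

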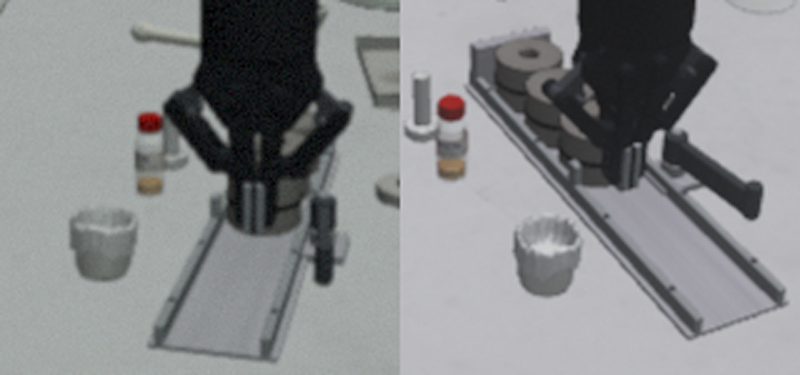

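Row is home: force rose sharply at TCP y = -29.7 mm against the predicted -30, and the picture shows the front die at the stop. Next, back off and swing the keeper from its outer side.

```bash
python3 - <<'E'
from h import *
def P(a,gap,z,r=.052):
    d=np.array([-np.sin(a),-np.cos(a)]);n=np.array([-np.cos(a),np.sin(a)])
    return W(p,np.append(np.array([.045,-.026])+r*d-(.015+gap)*n,z))
q=lambda a:Q(np.pi/2-a)
a0=p[4];Z=.037
bot.servo_line(W(p,(0,-.06,.03)),velocity=.08)
bot.servo_line(W(p,(0,-.06,.12)),velocity=.15)
bot.reach(P(a0,.025,.12),q(a0))
bot.servo_line(P(a0,.025,Z),velocity=.1);print(F(),get_obs()["time_s"])
bot.servo_line(P(a0,0.002,Z),velocity=.05)
for a in np.arange(a0+.1,1.5,.125):
    bot.servo_line(P(a,0,Z),q(a),velocity=.04);print(round(a,2),F().round(1))
bot.servo_line(P(np.pi/2,.003,Z),q(np.pi/2),velocity=.04)
for g in np.arange(.002,-.006,-.001):
    bot.servo_line(P(np.pi/2,g,Z),velocity=.02);f=F();print('g',round(g,3),f.round(1),loc()[1].round(4))
    if f[1]<-9:break
print(get_obs()["time_s"])
bot.servo_line(P(np.pi/2,.03,Z),velocity=.08)
bot.servo_line(P(np.pi/2,.05,.2),velocity=.2)
bot.reach(W(p,(-.05,-.28,.25)),Q(0));print(get_obs()["time_s"])
d=shot("side","side3");f=d["frame"][165:315,200:360,::-1]
e=shot("scene","scene3")["frame"][185:335,240:400,::-1]
cv2.imwrite("pics/s3.png",cv2.resize(np.hstack([f,e]),None,fx=2.5,fy=2.5,interpolation=cv2.INTER_CUBIC))
E
```

```text
[0.35058896 0.18850899 0.02417942] 15.6417
-0.03 [ 0.8 -0.3 -0.3]
0.1 [-1.  -0.4 -0.4]
0.22 [-0.1 -0.2 -0.2]
0.35 [ 0.5  0.6 -0.4]
0.47 [ 0.7  0.1 -0.4]
0.6 [ 0.7  0.6 -0.4]
0.72 [ 0.8  0.2 -0.7]
0.85 [-0.4  0.7 -0.1]
0.97 [-0.3  0.3 -0.5]
1.1 [-0.   0.1  0.2]
1.22 [ 0.4 -0.  -0.8]
1.35 [0.4 0.3 0. ]
1.47 [-0.6  0.5 -0.1]
g 0.002 [-0.4 -0.9  0.3] -0.0431
g 0.001 [-0.5 -0.2  1. ] -0.042
g 0.0 [-1.5 -3.7  0.8] -0.0412
g -0.001 [  0.6 -10.5   0.9] -0.0411
21.6333
23.9583
```

View pics/s3.png

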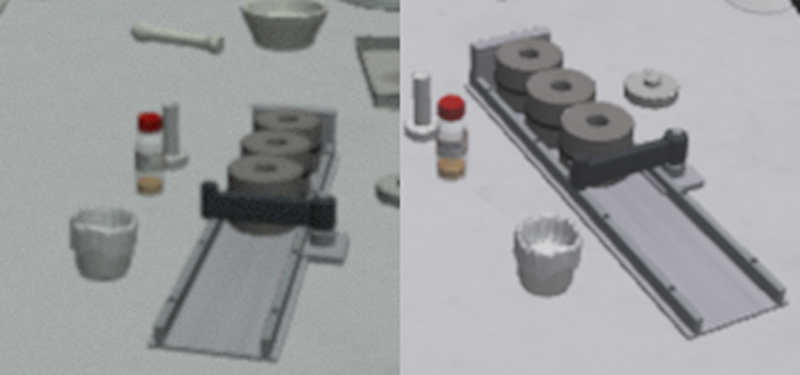

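Keeper lies across the channel behind the rear die, from (580,170) to (677,145) in the right-hand panel. The row is closed up against the stop and the bystanders have not moved.

```bash
python3 -c "
from workcell import *
print(hand_in())"
```

```text
the job is handed in; nothing more can be done
None
```

The job is handed in at about 24 s of the 53 s allowed: the three dies are closed up against the end stop, the keeper is at its limit across the channel, and the things round the track are where they were; the judging result was not shown.

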